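# Gauge how far down the canister's press lid sits

### The job

Find out how far the canister is used up: carry the wooden depth gauge by its crossbar (never by its sliding rod or knob), set it down softly and flat across the middle of the open canister's mouth with its rod still drawn up, and let go. Then take the gauge by the knob instead and push the rod gently straight down until its tip bottoms out on the press lid inside, and leave the gauge standing there, flat on the rim, with the rod marking the depth. Leave the canister and everything else where they stand.

Things in the scene. Friction and masses are not known exactly. Their poses are not given: they have to be found in the camera images.
- gauge: the depth gauge: loose wooden crossbar, 0.27 kg with its rod, 186 mm long (its y), 30 wide (x), 16 thick (z); origin in the middle of the flat underside it stands on, z up. Near each end an upright wooden grip, 24 mm along the bar, 20 across it (x), its top 54 above the underside. A steel rod with a dark round knob slides upright through the middle
- grip_a (a point): middle of the upright grip at the bar's +y end: 80 mm from the bar's middle, 36 mm above its underside; take it across its 20 mm (gauge x)
- grip_b (a point): the same for the other grip, at the bar's -y end
- gauge_rod: the sliding steel rod, 10 mm thick, with a dark wooden knob on top, 28 mm in diameter, 22 high. It slides along the gauge's z only, up to 90 mm down; about 3 N of friction holds it where it is left. At the start it is fully up: its origin is then at the gauge's origin, its tip 4 mm and the knob's top 138 mm above the bar's underside; the origin moves with it
- knob (a point): middle of the knob, on the rod's axis, 127 mm above the bar's underside while the rod is up
- rod_tip (a point): lower end of the rod, 123 mm under the knob's middle
- canister: the open round white canister, loose, 0.88 kg with its press lid, outer diameter 104 mm, wall 5 mm, 130 mm high, mouth 94 mm wide; origin in the middle of its underside, z up, rim at z = 130 mm. Mind the fixed wall cabinet over the left rear of the worktop (x > 0.48, y > 0.17, underside 0.46 m up)
- press_lid: the flat round wooden press lid inside the canister, 92 mm in diameter and 10 mm thick, tight in the canister (does not move under ordinary pushes); it sits at a different depth every time, its top 45 to 75 mm below the rim; origin in the middle of its underside
- press_lid_top (a point): middle of the top face of the press lid, the face on which the rod bottoms out
- cup: bystander: white cup, 61 mm wide, 44 mm high; origin under its middle
- brush: bystander: wooden scrub brush, 112x45x39 mm; origin under its middle
- dropper: bystander: small brown dropper bottle, 33 mm wide, 102 mm high; origin under its middle
- grinder: bystander: black round coffee grinder, 68 mm wide, 169 mm high; origin under its middle

How it is judged (in metres and radians):
On the way:
1. the gauge lies flat across the canister's mouth, let go, with its rod still up (horizontal distance between gauge and canister below 0.02 m and z of gauge in the frame of canister between 0.126 and 0.134 m and angle between gauge's own z axis and vertical below 0.06 rad and linear speed of gauge below 0.02 m/s and z of rod_tip in the frame of gauge above -0.02 m and contact force between the fingers and gauge below 0.1 N), for 0.2 s.
At the end, for the whole second after the job is handed in: The gauge stands released and still, its crossbar flat on the canister's rim (underside within 4 mm of rim height, tilt under 0.06 rad) and its middle within 20 mm of the canister's axis; the rod's tip touches the press lid (gap under 2.5 mm); the canister stands upright (horizontal distance between gauge and canister below 0.02 m and z of gauge in the frame of canister between 0.126 and 0.134 m and angle between gauge's own z axis and vertical below 0.06 rad and linear speed of gauge below 0.02 m/s and z of rod_tip in the frame of press_lid_top between -0.004 and 0.0025 m and horizontal distance between rod_tip and canister below 0.03 m and angle between canister's own z axis and vertical below 0.05 rad).
It fails at once if the gauge is handled by its rod or knob away from the canister (contact force between the fingers and gauge_rod above 2 N and horizontal distance between gauge and canister above 0.06 m).
It fails at once if the rod is rammed onto the press lid (over 60 N) (contact force between gauge_rod and press_lid above 60 N).
It fails at once if the gauge is dropped or slammed onto the canister (over 70 N) (contact force between gauge and canister above 70 N).
It fails at once if the canister is shifted more than 30 mm (distance of canister from where it was at the start of the episode above 0.03 m).
It fails at once if a bystander is shifted more than 30 mm (distance of any of cup, brush, dropper, grinder from where it was at the start of the episode above 0.03 m).
It also fails if it takes over 58 s, if anything falls off the work surface, if the arm or the gripper's body presses on something with over 40 N, if the wrist force passes 120 N, or if a joint passes its speed limit or range.

### The arm

A 6-joint arm with a two-finger parallel gripper is mounted at the origin on a cart in front of the work surface, level with it; the furniture and walls round the work are solid. World frame = base frame: x ahead of the robot, y to its left, z up, the work surface at z = 0. Lengths are in m, angles in degrees, forces in N, time in s.
With the tool pointing down it reaches from about 0.3 to 0.75 m from the base axis. Payload 8.5 kg.
Tool frame: the origin (TCP) lies on the centre line of the jaws, within the pads' length; the fingertips stand 11 mm ahead of it and the grasp point (between the pads) lies 8 mm behind it; z points along the fingers, y is the line along which they close (so a half turn about z gives the same grasp; the last joint's range is limited). The gripper opens to 85 mm and grips with 20 to 120 N. Pads are 22 mm wide; open, the fingers measure 114 mm over their backs; the gripper's body (76 mm by 85 mm) begins 54 mm behind the grasp point. The pads swing forward as they close: fully open they stand 13 mm farther back than shut.
Start: joints at [-76.851, 21.807, 74.336, -0, 83.858, -12.336], TCP at [0.237, -0.496, 0.242] pointing down, gripper open.
Joint ranges: [-178.18, 178.18], [-50.72, 133.34], [12.68, 142.11], [-81.47, 261.47], [9.98, 163.14], [-165.26, 165.26]. Speed limits (degrees/s): [136.94, 136.94, 180, 180, 180, 180].

### API

Orientations are given as a 3x3 rotation matrix whose columns are the frame's x, y, z axes.
In Python, from rig import env, viewer, job gives the robot as it stands (env), with the cameras (viewer) and the job (job).
- The arm moves only by the tool shift_gripper, called as name(argument=value, ...), one argument or row to a line, values as JSON. Schema: {"type":"object","properties":{"steps":{"type":"array","items":{"type":"object","properties":{"sx":{"type":"number"},"sy":{"type":"number"},"sz":{"type":"number"},"turn":{"type":"number"},"jaw":{"type":"number"}},"additionalProperties":false,"required":["jaw"]},"minItems":1,"maxItems":10},"force":{"type":"number"},"only":{"type":"string"},"quiet":{"type":"boolean"},"lines":{"type":"string"}},"required":["steps"],"additionalProperties":false}. steps is a list of rows, 1 to 10 of them, each an object with the fields sx, sy, sz (the shift in shares of the most that a row can go, 1 being 50 mm), turn (a turn about the tool's z in parts of the range, where 1.0 means 180 degrees), jaw (the finger opening in m); a field left out counts as zero (the opening has to be given); each row shifts and turns the commanded pose from where the row before left it, along the tool's axes as they then stand; what a row does not reach is not made up. A row lasts 1/10 s, in which the tool goes at most 0.05 m and 8.59 degrees, less where a joint would pass 70% of its speed; a pose out of reach is approached as far as the arm can. The fingers move at their own pace and stop on an object; force is the grip in N (left out, the last holds). Time passes only in rows, so rows that do not move let the fingers close. The tool returns the time, the measured TCP pose, the force, the opening and the grip force at its end. only (a regular expression) keeps the lines of the reply that match it, lines (a string "A,B") keeps lines A to B, and quiet returns only ok. A shift or turn number past 1, either way, is cut back to 1. Input that does not fit is refused with a message, and nothing moves.
- env.observe(): the state, without advancing time (a new reading comes with each control period).
- viewer.get_image(name): name is "scene" or "side" or "wrist"; returns a dict with "pixels" (420x560x3 uint8, red, green, blue), "K" (3x3 intrinsics, pixels), "extrinsics" (4x4, takes a point from world to camera coordinates). Camera axes: x right, y down, z forward; pixel columns grow to the right and rows downward; lengths in m; the calibration is good to about 2 mm. A picture is of the moment at which its call begins. There is no depth.
- job.close_job(): hands the job in; it is judged then, once.
The state is a dict: "time_s": time; "q": joint angles; "qvel": joint speeds; "joint_efforts": joint torques, N m; "position": TCP position; "tool_rot": TCP orientation; "ft_force": force on the tool from outside, world axes, zero at the start; "wrist_torque": the same for the moment, N m; "grip_width": finger opening in m; "gripper_force": force on a finger pad.
Only numpy, scipy, OpenCV 4.12 (cv2) and the standard library are available. Lean on these libraries where they do the work, as an engineer would, in place of code of your own. Each camera call takes 0.05 s, during which the arm holds its last target. There are 200 camera calls.

## Working session

There is one attempt and no reset: what is moved stays moved. The work goes in short steps, Python scripts to look and compute and a tool call to move; the robot and the scene stay as the last step left them, time stands still between calls to the robot, and variables do not carry over. Pictures are saved under pics/ and viewed, at most 10 in all, crops included, and the job is handed in when it is done.

```bash
ls; mkdir -p pics
```

Run:
```python
from rig import env, viewer, job
import cv2,numpy as np
s=env.observe();print(s['time_s'],s['position'],np.round(s['tool_rot'],3),s['grip_width'])
for n in ['scene','side']:
    d=viewer.get_image(n);cv2.imwrite(f'pics/{n}0.png',d['pixels'][:,:,::-1]);np.savez(f'pics/{n}0.npz',**d)
    E=np.array(d['extrinsics']);print(n,d['K'][0][0],-E[:3,:3].T@E[:3,3])
```

```text
pics
rig.py
0.0 [ 0.23658923 -0.49620165  0.24170061] [[ 0.903  0.43  -0.   ]
 [ 0.43  -0.903  0.001]
 [ 0.    -0.001 -1.   ]] 0.08545767540391842
scene 518.0055668211482 [-0.10498137  0.78555386  0.98359222]
side 507.1753076361845 [-0.034378    0.84904617  0.97002704]
```

View pics/scene0.png

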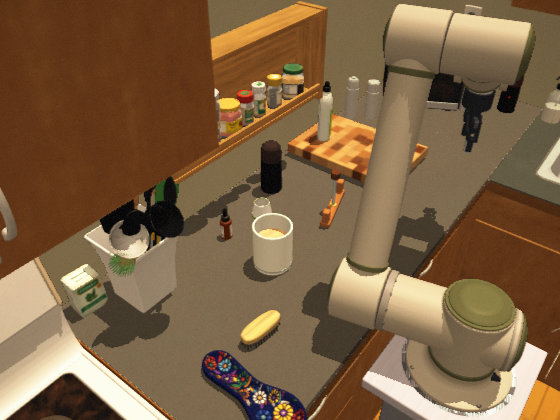

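View pics/side0.png

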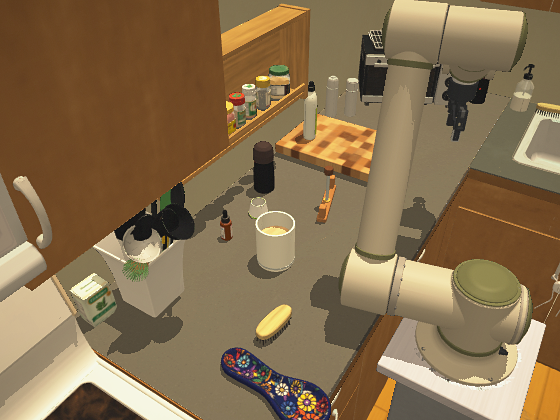

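The canister's rim is near (272,230) in scene and (275,225) in side. The gauge is near (333,203) and (327,200), with the cup, dropper, grinder and brush around them. I'll enlarge the gauge and cast first rays.

Create h.py:
```python
import numpy as np,cv2
def load(n):
    d=np.load(f'pics/{n}.npz');return d['pixels'],np.array(d['K']),np.array(d['extrinsics'])
def snap(env,name,out):
    d=viewer.get_image(name);cv2.imwrite(f'pics/{out}.png',d['pixels'][:,:,::-1]);np.savez(f'pics/{out}.npz',**d);return load(out)
def ray(K,E,uv):
    R=E[:3,:3];c=-R.T@E[:3,3];v=R.T@np.linalg.solve(K,[uv[0],uv[1],1.]);return c,v/np.linalg.norm(v)
def plane(K,E,uv,z):
    c,v=ray(K,E,uv);return c+v*(z-c[2])/v[2]
def proj(K,E,p):
    q=K@(E[:3,:3]@np.asarray(p)+E[:3,3]);return q[:2]/q[2]
def tri(obs):
    A=np.zeros((3,3));b=np.zeros(3);L=[ray(*o) for o in obs]
    for c,v in L:
        P=np.eye(3)-np.outer(v,v);A+=P;b+=P@c
    x=np.linalg.solve(A,b);return x,[np.linalg.norm((np.eye(3)-np.outer(v,v))@(x-c)) for c,v in L]
```

Run:
```python
from h import *
o=[]
for n in ['scene0','side0']:
    im,K,E=load(n)
    o.append(cv2.resize(im[160:280,240:360],None,fx=3.3,fy=4,interpolation=cv2.INTER_CUBIC))
    hsv=cv2.cvtColor(im,cv2.COLOR_RGB2HSV)
    m=((hsv[...,1]<60)&(hsv[...,2]>140)).astype(np.uint8)
    k,l,st,c=cv2.connectedComponentsWithStats(m)
    for i in range(1,k):
        if st[i,4]>100 and 200<c[i][0]<320 and 150<c[i][1]<290: print(n,st[i],c[i])
    print(plane(K,E,(272,230) if n=='scene0' else (275,225),.13), plane(K,E,(333,200) if n=='scene0' else (327,196),.05))
cv2.imwrite('pics/z0.png',np.hstack(o)[:,:,::-1])
```

```text
scene0 [252 213  41  27 175] [271.41714286 225.94285714]
[0.51066007 0.01260403 0.13      ] [ 0.50989901 -0.27731556  0.05      ]
side0 [256 211  39  26 139] [275.10071942 223.08633094]
[0.5138128 0.0071776 0.13     ] [ 0.50632776 -0.27240895  0.05      ]
```

View pics/z0.png

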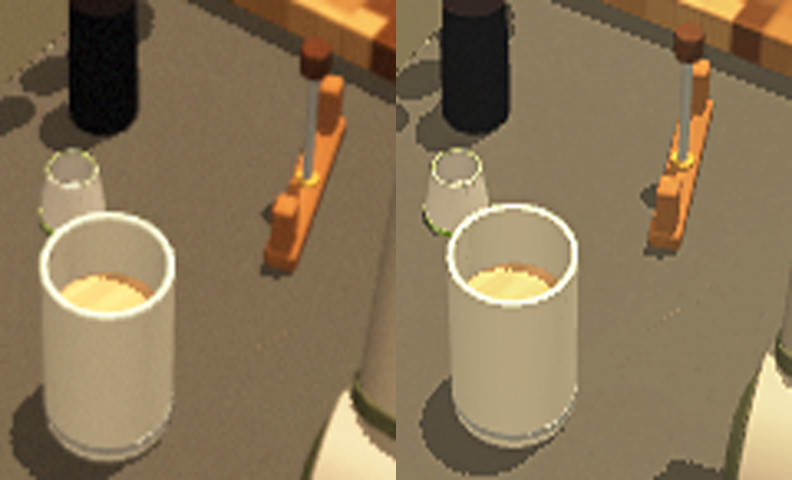

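The gauge bar lies roughly along y, with its knob near (0.51,-0.27). The canister rim centre is near (0.51,0.01). I'll bring the wrist camera over the gauge.

Units first: shifts go in shares of 50 mm and turns go in shares of 180 degrees. So 0.04 m is 0.8, -0.01 m is -0.2.

shift_gripper(
  steps=[
    {"sx": 0.8, "sy": -0.26, "sz": -0.4, "jaw": 0.085},
    {"sx": 0.8, "sy": -0.26, "sz": -0.2, "jaw": 0.085},
    {"sx": 0.8, "sy": -0.26, "sz": -0.2, "jaw": 0.085},
    {"sx": 0.8, "sy": -0.26, "sz": -0.2, "jaw": 0.085},
    {"sx": 0.8, "sy": -0.26, "sz": -0.2, "jaw": 0.085},
    {"sx": 0.8, "sy": -0.26, "sz": -0.2, "jaw": 0.085},
    {"jaw": 0.085},
    {"jaw": 0.085},
  ],
)

```text
time_s: 0.9
position: [0.42, -0.3222, 0.3121]
tool_rot: [[0.902, 0.432, -0.0], [0.432, -0.902, 0.0], [-0.0, -0.0, -1.0]]
ft_force: [0.1, 0.2, -0.8]
grip_width: 0.0851
gripper_force: 0.0
```

Run:
```python
from rig import env, viewer, job
from h import *
im,K,E=snap(env,'wrist','w1')
print(-E[:3,:3].T@E[:3,3],E[2,:3],K[0,0])
for n in ['scene0','side0']:
    im,K,E=load(n)
    hsv=cv2.cvtColor(im,cv2.COLOR_RGB2HSV)
    m=((hsv[...,1]<60)&(hsv[...,2]>140)).astype(np.uint8)
    k,l,st,c=cv2.connectedComponentsWithStats(m)
    for i in range(1,k):
        if st[i,4]>100 and 200<c[i][0]<320 and 150<c[i][1]<290:
            v,u=np.where(l==i)
            for z in (.12,.13,.14):
                P=np.array([plane(K,E,p,z)[:2] for p in zip(u+.0,v+.0)])
                A=np.c_[2*P,np.ones(len(P))];s=np.linalg.lstsq(A,(P**2).sum(1),rcond=None)[0]
                print(n,z,s[:2],'r',np.sqrt(s[2]+s[0]**2+s[1]**2))
```

```text
[ 0.49364877 -0.28766172  0.44339244] [-0.28627758 -0.13656681 -0.9483642 ] 330.4835398559703
scene0 0.12 [ 0.5286764  -0.01053541] r 0.049954245229720265
scene0 0.13 [ 0.52133893 -0.00131706] r 0.04937579808969614
scene0 0.14 [0.51400147 0.00790128] r 0.048797350949680705
side0 0.12 [ 0.5254715  -0.01038678] r 0.04981842325137861
side0 0.13 [ 5.18885241e-01 -2.76127070e-04] r 0.04923234279806071
side0 0.14 [0.51229899 0.00983453] r 0.04864626234473993
```

View pics/w1.png

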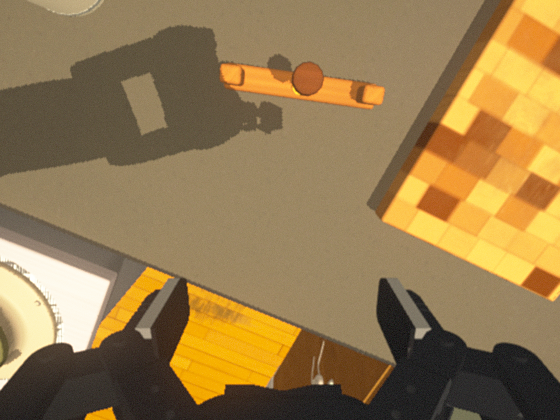

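In the wrist view the knob is at about (308,77), the +y grip at (232,74) and the -y grip at (371,93). Next I triangulate these across the three views, using colour blobs for the wrist picture.

Run:
```python
from h import *
V={n:load(n) for n in ['scene0','side0','w1']}
pts={'knobtop':[(335.8,171.3),(328.2,167.5),(308,77)],'ga_top':[(326.7,210.7),(322.1,205.8),(232,73)],'gb_top':[(340.3,180.7),(332.4,176.7),(370,93)]}
for k,p in pts.items():
    x,r=tri([(V[n][1],V[n][2],q) for n,q in zip(V,p)])
    print(k,np.round(x,4),np.round(r,4))
im,K,E=V['w1']
hsv=cv2.cvtColor(im,cv2.COLOR_RGB2HSV)
m=((hsv[...,1]>110)&(hsv[...,0]<20)).astype(np.uint8);m[120:]=0;m[:,400:]=0;m[:,:200]=0
c=max(cv2.findContours(m,0,2)[0],key=cv2.contourArea);print(cv2.boundingRect(c),cv2.minAreaRect(c))
crop=cv2.resize(im[50:120,210:400],None,fx=4,fy=4,interpolation=2);cv2.imwrite('pics/z1.png',crop[:,:,::-1])
```

```text
knobtop [ 0.5219 -0.2982  0.135 ] [0.0015 0.0014 0.0014]
ga_top [ 0.4975 -0.2237  0.0488] [0.0009 0.001  0.0014]
gb_top [ 0.5435 -0.3711  0.0516] [0.0011 0.0037 0.003 ]
(219, 61, 167, 49) ((301.8443908691406, 80.10484313964844), (167.44593811035156, 39.83221435546875), 8.01709270477295)
```

View pics/z1.png

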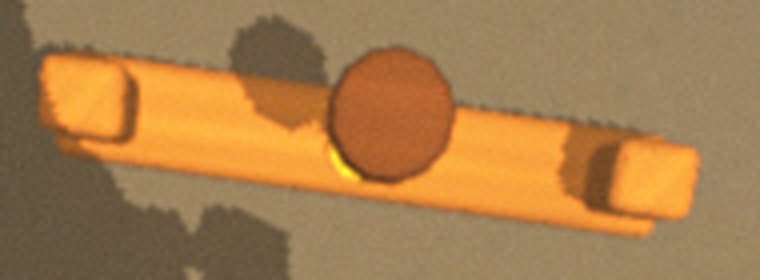

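The refined wrist pixels are: grip_a top (231,74), grip_b top (373,95), knob (308,78). The measured heights are 0.135 and about 0.05, against 0.138 and 0.054 expected. I'll compute the approach to grip_b.

Create rel.py:
```python
import sys;from rig import env, viewer, job;import numpy as np
def rel(p,yaxis=None):
    s=env.observe();R=np.array(s['tool_rot']);d=R.T@(np.array(p)-s['position']);print('tool delta',np.round(d,4))
    if yaxis is not None:
        a=R[:,1];x=R[:,0];ang=np.degrees(np.arctan2(-np.dot(yaxis,x),np.dot(yaxis,a)));print('turn',(ang+90)%180-90)
        th=np.radians((ang+90)%180-90);c,n=np.cos(th),np.sin(th);Rz=np.array([[c,-n,0],[n,c,0],[0,0,1]])
        print('delta after turn',np.round(Rz.T@d,4),'q6',s['q'][5])
```

Run:
```python
from h import *;from rel import rel
V={n:load(n) for n in ['scene0','side0','w1']}
pts={'knobtop':[(335.8,171.3),(328.2,167.5),(308,78)],'ga_top':[(326.7,210.7),(322.1,205.8),(231.2,74.2)],'gb_top':[(340.3,180.7),(332.4,176.7),(373.2,95.2)]}
W={}
for k,p in pts.items():
    x,r=tri([(V[n][1],V[n][2],q) for n,q in zip(V,p)])
    z=.138 if k[0]=='k' else .054
    W[k]=plane(*V['w1'][1:],p[2],z)
    print(k,np.round(x,4),np.round(r,4),'plane',[np.round(plane(*V[n][1:],q,z)[:2],4) for n,q in zip(V,p)])
a,b=W['ga_top'],W['gb_top'];d=(a-b)[:2];print('len',np.linalg.norm(d),'mid',(a+b)/2);d/=np.linalg.norm(d)
gx=np.array([d[1],-d[0],0]);print('gx',gx,'gy',d)
rel([b[0],b[1],.028],gx)
```

```text
knobtop [ 0.5216 -0.2984  0.135 ] [0.0014 0.0013 0.0008] plane [array([ 0.52  , -0.2967]), array([ 0.5184, -0.2922]), array([ 0.5221, -0.2979])]
ga_top [ 0.4967 -0.2231  0.0495] [0.0006 0.0007 0.0006] plane [array([ 0.494 , -0.2192]), array([ 0.4934, -0.2171]), array([ 0.4972, -0.2236])]
gb_top [ 0.5449 -0.3755  0.0484] [0.0018 0.0031 0.0014] plane [array([ 0.5431, -0.3693]), array([ 0.538 , -0.3676]), array([ 0.5455, -0.3738])]
len 0.15778740800650357 mid [ 0.52131326 -0.29872921  0.054     ]
gx [0.95204613 0.30595451 0.        ] gy [-0.30595451  0.95204613]
tool delta [0.0919 0.1005 0.2837]
turn -82.31451761283978
delta after turn [-0.0873  0.1045  0.2837] q6 14.09798838313692
```

Scaled: 8.1 degrees / 180 = 0.045.

shift_gripper(
  steps=[
    {"turn": 0.045, "jaw": 0.085},
    {"turn": 0.045, "jaw": 0.085},
    {"turn": 0.045, "jaw": 0.085},
    {"turn": 0.045, "jaw": 0.085},
    {"turn": 0.045, "jaw": 0.085},
    {"turn": 0.045, "jaw": 0.085},
    {"turn": 0.045, "jaw": 0.085},
    {"turn": 0.045, "jaw": 0.085},
    {"turn": 0.045, "jaw": 0.085},
    {"turn": 0.045, "jaw": 0.085},
  ],
)

```text
time_s: 1.95
position: [0.4187, -0.3239, 0.3117]
tool_rot: [[0.559, -0.829, -0.001], [-0.829, -0.559, 0.001], [-0.001, 0.0, -1.0]]
ft_force: [0.7, -1.5, 0.4]
grip_width: 0.0849
gripper_force: 0.0
```

shift_gripper(
  steps=[
    {"turn": 0.045, "jaw": 0.085},
    {"turn": 0.045, "jaw": 0.085},
    {"sx": 0.6, "sy": -0.7, "sz": 0.6, "turn": 0.0028, "jaw": 0.085},
    {"sx": 0.6, "sy": -0.7, "sz": 0.6, "jaw": 0.085},
    {"sx": 0.54, "sy": -0.68, "sz": 0.6, "jaw": 0.085},
    {"sz": 0.6, "jaw": 0.085},
    {"jaw": 0.085},
    {"jaw": 0.085},
  ],
)

```text
time_s: 2.75
position: [0.5347, -0.3703, 0.1998]
tool_rot: [[0.304, -0.953, -0.001], [-0.953, -0.304, 0.0], [-0.001, 0.0, -1.0]]
ft_force: [0.6, 0.3, -0.1]
grip_width: 0.0848
gripper_force: 0.0
```

Run:
```python
from h import *;from rel import rel;import numpy as np
from rig import env, viewer, job
print(env.observe()['q'])
rel([.5445,-.374,.032],np.array([.952,.306,0]))
im,K,E=snap(env,'wrist','w2');im,K,E=snap(env,'scene','s2')
for n,uv in [('scene0',(271,188)),('scene0',(262,215)),('scene0',(227,237))]: print(plane(*load(n)[1:],uv,0))
```

```text
[-4.51118666e+01  3.37418950e+01  6.07907080e+01 -9.40639495e-03
  8.55068205e+01  1.17192096e+02]
tool delta [ 0.0066 -0.0083  0.1678]
turn -0.1221187628110556
delta after turn [ 0.0066 -0.0083  0.1678] q6 117.19209631160004
[ 0.73476023 -0.26509491  0.        ]
[ 0.67082674 -0.14074639  0.        ]
[ 6.86881179e-01 -2.27188991e-03  1.11022302e-16]
```

View pics/w2.png

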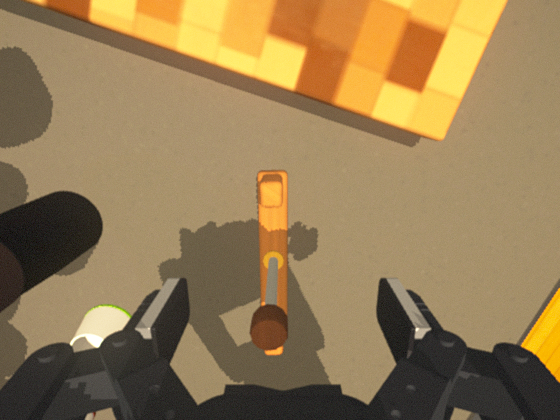

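The wrist view now shows the grip_b top at (271,190), the bar in line with the fingers and the knob at (269,326). I'll check the target against this view.

Run:
```python
from h import *;from rel import rel
w1=load('w1')[1:];w2=load('w2')[1:]
print(plane(*w2,(271,190),.054), tri([(*w1,(373.2,95.2)),(*w2,(271,190))]))
print(plane(*w2,(269,326),.134), tri([(*w1,(308,78)),(*w2,(269,325))]))
print(plane(*w2,(273,259),.016))
```

```text
[ 0.54748578 -0.37856655  0.054     ] (array([ 0.54692207, -0.37604722,  0.04383268]), [np.float64(0.00012561969431961557), np.float64(0.00012561969431977655)])
[ 0.52315973 -0.30352184  0.134     ] (array([ 0.52258148, -0.29847323,  0.12633757]), [np.float64(0.000633075546263747), np.float64(0.0006330755462638179)])
[ 0.52181923 -0.29819891  0.016     ]
```

shift_gripper(
  steps=[
    {"sx": 0.066, "sy": -0.09, "sz": 0.6, "jaw": 0.085},
    {"sx": 0.066, "sy": -0.09, "sz": 0.8, "jaw": 0.085},
    {"sz": 0.8, "jaw": 0.085},
    {"sz": 0.4, "jaw": 0.085},
    {"jaw": 0.085},
    {"jaw": 0.085},
  ],
)

```text
time_s: 3.45
position: [0.5466, -0.3739, 0.0717]
tool_rot: [[0.305, -0.952, 0.002], [-0.952, -0.305, -0.002], [0.003, -0.002, -1.0]]
ft_force: [0.1, -0.3, 0.5]
grip_width: 0.0852
gripper_force: 0.0
```

Run:
```python
from rel import rel
rel([.5445,-.374,.033])
```

```text
tool delta [-0.0006  0.0021  0.0387]
```

Scaled: 0.02 m is 0.4, 0.018 m is 0.36.

shift_gripper(
  steps=[
    {"sz": 0.4, "jaw": 0.085},
    {"sz": 0.36, "jaw": 0.085},
    {"jaw": 0.085},
    {"jaw": 0.05},
    {"jaw": 0.015},
    {"jaw": 0.015},
    {"jaw": 0.015},
    {"jaw": 0.015},
    {"jaw": 0.015},
    {"jaw": 0.015},
  ],
  force=80,
)

```text
time_s: 4.45
position: [0.5465, -0.3733, 0.0321]
tool_rot: [[0.306, -0.952, 0.001], [-0.952, -0.306, -0.001], [0.001, -0.001, -1.0]]
ft_force: [-0.6, 1.5, 5.7]
grip_width: 0.0189
gripper_force: 79.0
```

shift_gripper(
  steps=[
    {"jaw": 0.012},
    {"jaw": 0.012},
    {"jaw": 0.012},
  ],
  force=80,
)

```text
time_s: 4.75
position: [0.5465, -0.3733, 0.0322]
tool_rot: [[0.306, -0.952, 0.001], [-0.952, -0.306, -0.001], [0.001, -0.001, -1.0]]
ft_force: [-0.8, -0.5, 6.5]
grip_width: 0.0188
gripper_force: 79.0
```

Gripped (18.8 mm opening, 79 N). Lift, then look.

Scaled: -0.03 m is -0.6, -0.015 m is -0.3.

shift_gripper(
  steps=[
    {"sz": -0.1, "jaw": 0.012},
    {"sz": -0.3, "jaw": 0.012},
    {"sz": -0.6, "jaw": 0.012},
    {"sz": -0.6, "jaw": 0.012},
    {"sz": -0.6, "jaw": 0.012},
    {"sz": -0.6, "jaw": 0.012},
    {"sz": -0.6, "jaw": 0.012},
    {"sz": -0.3, "jaw": 0.012},
    {"sz": -0.1, "jaw": 0.012},
    {"jaw": 0.012},
  ],
)

```text
time_s: 5.75
position: [0.5461, -0.3729, 0.2219]
tool_rot: [[0.305, -0.952, 0.0], [-0.952, -0.305, -0.0], [0.001, -0.0, -1.0]]
ft_force: [0.6, 0.3, -3.2]
grip_width: 0.0192
gripper_force: 78.4
```

shift_gripper(
  steps=[
    {"sx": -0.2, "sy": -0.06, "jaw": 0.012},
    {"sx": -0.5, "sy": -0.16, "jaw": 0.012},
    {"sx": -0.8, "sy": -0.26, "jaw": 0.012},
    {"sx": -0.8, "sy": -0.26, "jaw": 0.012},
    {"sx": -0.8, "sy": -0.26, "jaw": 0.012},
    {"sx": -0.8, "sy": -0.26, "jaw": 0.012},
    {"sx": -0.8, "sy": -0.26, "jaw": 0.012},
    {"sx": -0.5, "sy": -0.16, "jaw": 0.012},
    {"sx": -0.2, "sy": -0.06, "jaw": 0.012},
    {"jaw": 0.012},
  ],
)

```text
time_s: 6.75
position: [0.5461, -0.088, 0.2208]
tool_rot: [[0.307, -0.952, -0.001], [-0.952, -0.307, 0.0], [-0.001, 0.001, -1.0]]
ft_force: [0.0, -1.5, -3.3]
grip_width: 0.019
gripper_force: 78.3
```

Run:
```python
from rig import env, viewer, job
from h import *
a=snap(env,'scene','s3')[0];b=snap(env,'side','d3')[0];snap(env,'wrist','w3')
o=[cv2.resize(i[110:310,180:380],None,fx=2,fy=3,interpolation=2) for i in (a,b)]
cv2.imwrite('pics/z3.png',np.hstack(o)[:,:,::-1])
```

```text
(no output)
```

View pics/z3.png

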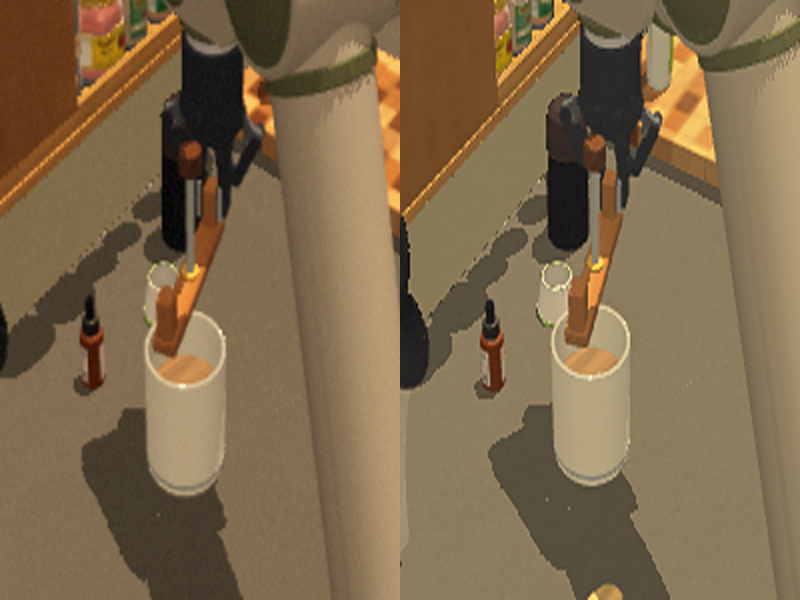

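The gauge is carried level. Its brass ring is at (275,200) in scene and (278,198) in side, and the canister is undisturbed. I'll compute the offset to the canister axis.

Run:
```python
from h import *;from rig import env, viewer, job
A=load('s3')[1:];B=load('d3')[1:]
for nm,a,b,z in [('ring',(275,200.3),(278,198.3),.206),('knobtop',(275.5,159),(278.5,157),.327)]:
    print(nm,tri([(*A,a),(*B,b)])[0],plane(*A,a,z),plane(*B,b,z))
s=env.observe();R=np.array(s['tool_rot']);p=np.array(s['position'])
g=p-.08*R[:,0];print('gauge from grip',g)
# yellow ring mask
for n in ('s3','d3','w3'):
    im=load(n)[0];h=cv2.cvtColor(im,cv2.COLOR_RGB2HSV)
    m=((h[...,0]>=20)&(h[...,0]<32)&(h[...,1]>150)&(h[...,2]>130)).astype(np.uint8)
    k,l,st,c=cv2.connectedComponentsWithStats(m)
    print(n,[(st[i].tolist(),np.round(c[i],1)) for i in range(1,k) if st[i,4]>6 and 250<c[i][0]<300 and 150<c[i][1]<350])
```

```text
ring [0.50285714 0.00974295 0.22417678] [ 0.51927588 -0.01088473  0.206     ] [ 0.51419278 -0.00852035  0.206     ]
knobtop [0.49857562 0.01314423 0.34597005] [ 0.51799753 -0.01145458  0.327     ] [ 0.51340651 -0.01052351  0.327     ]
gauge from grip [ 0.5221467  -0.01419979  0.22098173]
s3 [([274, 198, 5, 5, 9], array([276.4, 200.3]))]
d3 [([276, 196, 6, 4, 12], array([278.7, 197.9]))]
w3 []
```

Scaled: 0.015 m is 0.3, 0.01 m is 0.2.

shift_gripper(
  steps=[
    {"sx": -0.1, "sy": -0.034, "sz": 0.2, "jaw": 0.012},
    {"sx": -0.11, "sy": -0.034, "sz": 0.3, "jaw": 0.012},
    {"sz": 0.24, "jaw": 0.012},
    {"sz": 0.16, "jaw": 0.012},
    {"sz": 0.08, "jaw": 0.012},
    {"sz": 0.04, "jaw": 0.012},
    {"jaw": 0.012},
    {"jaw": 0.012},
  ],
)

```text
time_s: 7.7
position: [0.5468, -0.0785, 0.1708]
tool_rot: [[0.305, -0.952, 0.001], [-0.952, -0.305, -0.0], [0.001, -0.001, -1.0]]
ft_force: [0.8, -0.2, -4.0]
grip_width: 0.0186
gripper_force: 78.3
```

Scaled: 0.001 m is 0.02.

shift_gripper(
  steps=[
    {"sz": 0.02, "jaw": 0.012},
    {"sz": 0.02, "jaw": 0.012},
    {"sz": 0.02, "jaw": 0.012},
    {"sz": 0.02, "jaw": 0.012},
    {"jaw": 0.012},
  ],
)

```text
time_s: 8.2
position: [0.5465, -0.0783, 0.1662]
tool_rot: [[0.305, -0.952, -0.0], [-0.952, -0.305, 0.0], [-0.0, 0.0, -1.0]]
ft_force: [-0.2, -0.1, -2.3]
grip_width: 0.0192
gripper_force: 78.3
```

Scaled: 0.001 m is 0.02.

shift_gripper(
  steps=[
    {"sz": 0.02, "jaw": 0.012},
    {"sz": 0.02, "jaw": 0.012},
    {"sz": 0.02, "jaw": 0.012},
    {"jaw": 0.012},
  ],
)

```text
time_s: 8.6
position: [0.5465, -0.0783, 0.1632]
tool_rot: [[0.305, -0.952, -0.0], [-0.952, -0.305, 0.0], [-0.0, 0.0, -1.0]]
ft_force: [-0.8, 0.5, -2.2]
grip_width: 0.0188
gripper_force: 78.3
```

Scaled: 0.001 m is 0.02.

shift_gripper(
  steps=[
    {"sz": 0.02, "jaw": 0.012},
    {"jaw": 0.012},
    {"jaw": 0.012},
  ],
)

```text
time_s: 8.9
position: [0.5466, -0.0783, 0.1624]
tool_rot: [[0.305, -0.952, 0.0], [-0.952, -0.305, 0.0], [-0.0, -0.0, -1.0]]
ft_force: [-0.5, -0.5, -2.7]
grip_width: 0.0186
gripper_force: 78.4
```

Scaled: 0.0005 m is 0.01.

shift_gripper(
  steps=[
    {"sz": 0.01, "jaw": 0.012},
    {"sz": 0.01, "jaw": 0.012},
    {"jaw": 0.012},
    {"jaw": 0.012},
  ],
)

```text
time_s: 9.3
position: [0.5467, -0.0784, 0.1621]
tool_rot: [[0.306, -0.952, 0.001], [-0.952, -0.306, -0.0], [0.001, -0.001, -1.0]]
ft_force: [-3.2, -1.1, 5.7]
grip_width: 0.0187
gripper_force: 79.6
```

Scaled: 0.0005 m is 0.01.

shift_gripper(
  steps=[
    {"sz": 0.01, "jaw": 0.012},
    {"jaw": 0.012},
    {"jaw": 0.012},
  ],
)

```text
time_s: 9.6
position: [0.5468, -0.0785, 0.162]
tool_rot: [[0.306, -0.952, 0.001], [-0.952, -0.306, -0.001], [0.001, -0.001, -1.0]]
ft_force: [-2.5, 0.6, 8.9]
grip_width: 0.0191
gripper_force: 80.2
```

Contact came at TCP z 0.162, as expected (about 11 N). I'll release and rise.

shift_gripper(
  steps=[
    {"jaw": 0.025},
    {"jaw": 0.04},
    {"jaw": 0.07},
    {"jaw": 0.085},
    {"jaw": 0.085},
    {"jaw": 0.085},
  ],
  force=20,
)

```text
time_s: 10.2
position: [0.5466, -0.0783, 0.1608]
tool_rot: [[0.305, -0.952, -0.0], [-0.952, -0.305, 0.0], [-0.0, 0.0, -1.0]]
ft_force: [0.1, 0.5, -0.6]
grip_width: 0.0846
gripper_force: 0.0
```

shift_gripper(
  steps=[
    {"sz": -0.4, "jaw": 0.085},
    {"sz": -0.6, "jaw": 0.085},
    {"sz": -0.8, "jaw": 0.085},
    {"sz": -1, "jaw": 0.085},
    {"sx": 0.4, "sz": -0.8, "jaw": 0.085},
    {"sx": 0.4, "sz": -0.6, "jaw": 0.085},
    {"jaw": 0.085},
    {"jaw": 0.085},
  ],
)

```text
time_s: 11.0
position: [0.5588, -0.1165, 0.3704]
tool_rot: [[0.305, -0.952, -0.0], [-0.952, -0.305, 0.0], [-0.0, 0.0, -1.0]]
ft_force: [-0.6, 0.6, -0.5]
grip_width: 0.0851
gripper_force: 0.0
```

Run:
```python
from rig import env, viewer, job
from h import *
a=snap(env,'scene','s4')[0];w=snap(env,'wrist','w4')[0];b=snap(env,'side','d4')[0]
o=[cv2.resize(i[150:290,210:350],(390,560),interpolation=2) for i in (a,b)]
cv2.imwrite('pics/z4.png',np.hstack(o)[:,:,::-1])
```

```text
(no output)
```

View pics/z4.png

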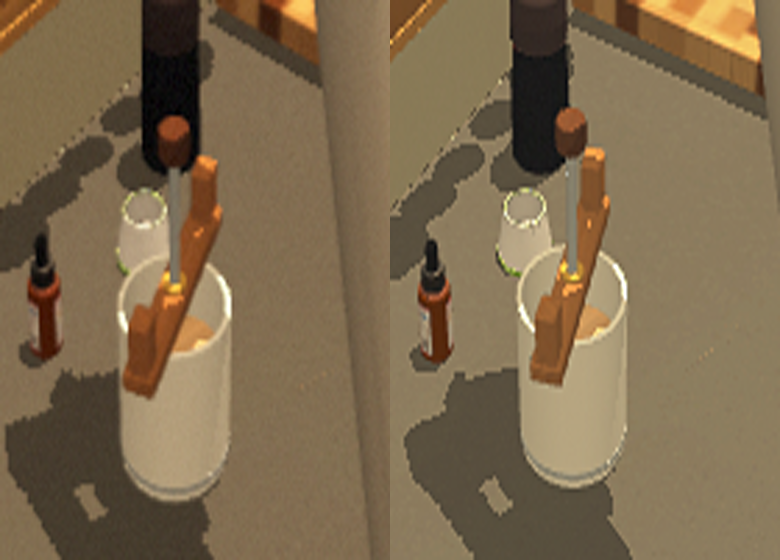

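View pics/w4.png

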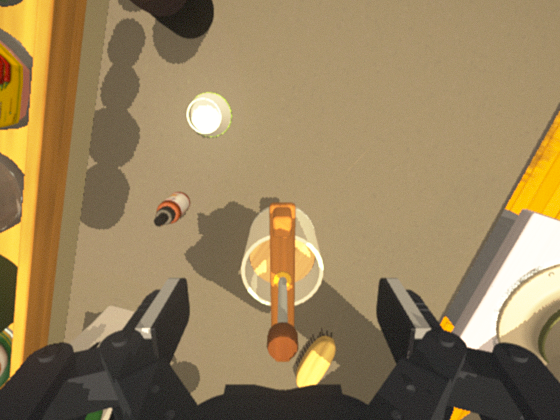

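The gauge lies flat across the mouth, with the rod up. In the wrist view the ring is at (283,281), the mouth is centred near (282,269) and the knob is at (282,341). I'll check the centring and aim for the knob.

Run:
```python
from h import *;from rel import rel
w=load('w4')[1:];A=load('s4')[1:];B=load('d4')[1:]
print('rim',plane(*w,(282.5,269),.13),'ring',plane(*w,(283,281),.146),'knobtop',plane(*w,(282,337),.268))
k=[(*w,(282,337)),(*A,(210+174/2.786,150+125/4)),(*B,(210+182/2.786,150+118/4))]
print('knob tri',tri(k),plane(*k[1],.268),plane(*k[2],.268))
print('ring',plane(*A,(210+173/2.786,150+285/4),.146),plane(*B,(210+182/2.786,150+273/4),.146))
rel([.522,-.003,.30])
```

```text
rim [ 0.52304261 -0.00759394  0.13      ] ring [ 5.20100862e-01 -3.41723469e-04  1.46000000e-01] knobtop [ 0.52630972 -0.01557576  0.268     ]
knob tri (array([ 0.52426996, -0.00971109,  0.26040044]), [np.float64(0.00015966498946562527), np.float64(0.00188813539805705), np.float64(0.0019944413657807763)]) [ 0.520102   -0.00227406  0.268     ] [5.15816682e-01 4.73904210e-04 2.68000000e-01]
ring [5.19819529e-01 4.70316335e-04 1.46000000e-01] [ 5.17274644e-01 -2.23472753e-05  1.46000000e-01]
tool delta [-1.184e-01  1.000e-04  6.980e-02]
```

Centred within a few mm in every view. Next I move over the knob, descend around it, and close lightly at 20 N.

shift_gripper(
  steps=[
    {"sx": -0.6, "jaw": 0.085},
    {"sx": -0.8, "jaw": 0.085},
    {"sx": -0.6, "jaw": 0.085},
    {"sx": -0.34, "sz": 0.2, "jaw": 0.085},
    {"sz": 0.6, "jaw": 0.085},
    {"sz": 0.6, "jaw": 0.085},
    {"sz": 0.6, "jaw": 0.085},
    {"sz": 0.34, "jaw": 0.085},
    {"jaw": 0.085},
    {"jaw": 0.085},
  ],
)

```text
time_s: 12.15
position: [0.523, -0.0047, 0.2541]
tool_rot: [[0.306, -0.952, -0.0], [-0.952, -0.306, 0.0], [-0.0, 0.0, -1.0]]
ft_force: [0.2, -0.0, 0.1]
grip_width: 0.0851
gripper_force: 0.0
```

Run:
```python
from rig import env, viewer, job
from h import *
a=snap(env,'scene','s5')[0];b=snap(env,'side','d5')[0]
o=[cv2.resize(i[130:270,210:350],(390,560),interpolation=2) for i in (a,b)]
cv2.imwrite('pics/z5.png',np.hstack(o)[:,:,::-1])
```

```text
(no output)
```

View pics/z5.png

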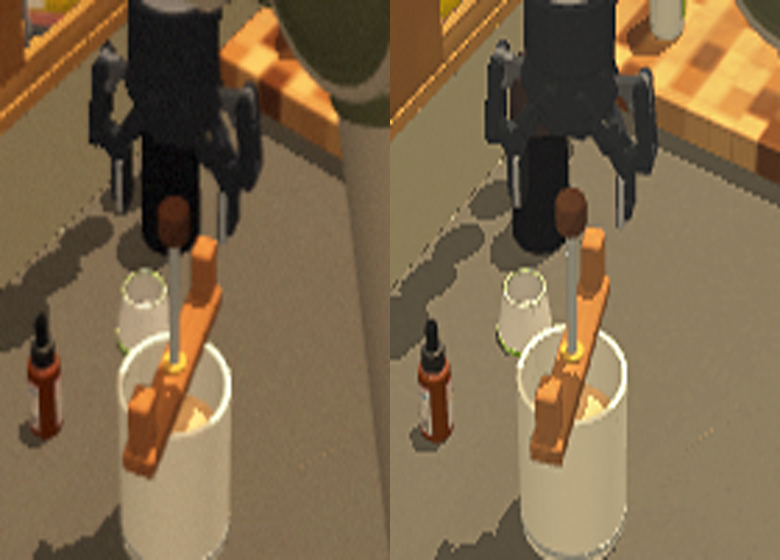

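The knob (about (272,185) in scene) sits between the open pads at pad height. Close gently.

shift_gripper(
  steps=[
    {"jaw": 0.06},
    {"jaw": 0.04},
    {"jaw": 0.034},
    {"jaw": 0.031},
    {"jaw": 0.029},
    {"jaw": 0.027},
    {"jaw": 0.025},
    {"jaw": 0.025},
    {"jaw": 0.025},
  ],
  force=20,
)

```text
time_s: 13.15
position: [0.5231, -0.005, 0.254]
tool_rot: [[0.305, -0.952, 0.0], [-0.952, -0.305, -0.0], [0.0, -0.0, -1.0]]
ft_force: [-0.5, -0.2, 2.0]
grip_width: 0.0273
gripper_force: 19.7
```

Scaled: 0.006 m is 0.12, 0.004 m is 0.08.

shift_gripper(
  steps=[
    {"sz": 0.04, "jaw": 0.025},
    {"sz": 0.08, "jaw": 0.025},
    {"sz": 0.12, "jaw": 0.025},
    {"sz": 0.12, "jaw": 0.025},
    {"sz": 0.12, "jaw": 0.025},
    {"sz": 0.12, "jaw": 0.025},
    {"sz": 0.12, "jaw": 0.025},
    {"sz": 0.08, "jaw": 0.025},
    {"jaw": 0.025},
  ],
)

```text
time_s: 14.05
position: [0.5227, -0.0049, 0.2129]
tool_rot: [[0.305, -0.952, -0.002], [-0.952, -0.305, 0.0], [-0.001, 0.002, -1.0]]
ft_force: [0.6, 0.6, -3.2]
grip_width: 0.0272
gripper_force: 20.0
```

Scaled: 0.002 m is 0.04.

shift_gripper(
  steps=[
    {"sz": 0.04, "jaw": 0.025},
    {"sz": 0.04, "jaw": 0.025},
    {"sz": 0.04, "jaw": 0.025},
    {"jaw": 0.025},
  ],
)

```text
time_s: 14.45
position: [0.5229, -0.0049, 0.2076]
tool_rot: [[0.306, -0.952, -0.001], [-0.952, -0.306, 0.0], [-0.0, 0.001, -1.0]]
ft_force: [-0.5, 1.3, -0.7]
grip_width: 0.027
gripper_force: 20.1
```

Scaled: 0.002 m is 0.04.

shift_gripper(
  steps=[
    {"sz": 0.04, "jaw": 0.025},
    {"sz": 0.04, "jaw": 0.025},
    {"sz": 0.04, "jaw": 0.025},
    {"jaw": 0.025},
  ],
)

```text
time_s: 14.85
position: [0.5237, -0.0051, 0.2031]
tool_rot: [[0.305, -0.952, 0.003], [-0.952, -0.305, -0.001], [0.001, -0.003, -1.0]]
ft_force: [-2.5, 1.8, 10.4]
grip_width: 0.0274
gripper_force: 21.4
```

Scaled: 0.001 m is 0.02.

shift_gripper(
  steps=[
    {"sz": 0.02, "jaw": 0.025},
    {"jaw": 0.025},
    {"jaw": 0.025},
  ],
)

```text
time_s: 15.15
position: [0.5239, -0.0051, 0.203]
tool_rot: [[0.306, -0.952, 0.004], [-0.952, -0.306, -0.001], [0.002, -0.004, -1.0]]
ft_force: [-3.9, 2.2, 17.0]
grip_width: 0.0275
gripper_force: 22.1
```

Scaled: 0.001 m is 0.02.

shift_gripper(
  steps=[
    {"sz": 0.02, "jaw": 0.025},
    {"jaw": 0.025},
    {"jaw": 0.025},
  ],
)

```text
time_s: 15.45
position: [0.5244, -0.0052, 0.2028]
tool_rot: [[0.306, -0.952, 0.006], [-0.952, -0.306, -0.001], [0.003, -0.006, -1.0]]
ft_force: [-4.3, 2.9, 21.8]
grip_width: 0.027
gripper_force: 22.9
```

It bottomed out firmly: 51 mm of travel puts the lid about 47 mm deep, which is in range. Relieve the push slightly, release and rise.

Scaled: -0.001 m is -0.02.

shift_gripper(
  steps=[
    {"sz": -0.02, "jaw": 0.025},
    {"jaw": 0.025},
    {"jaw": 0.032},
    {"jaw": 0.045},
    {"jaw": 0.065},
    {"jaw": 0.085},
    {"jaw": 0.085},
    {"jaw": 0.085},
  ],
)

```text
time_s: 16.25
position: [0.5231, -0.005, 0.2007]
tool_rot: [[0.305, -0.952, -0.0], [-0.952, -0.305, 0.0], [-0.0, 0.0, -1.0]]
ft_force: [0.2, 0.7, 0.5]
grip_width: 0.0851
gripper_force: 0.0
```

shift_gripper(
  steps=[
    {"sz": -0.4, "jaw": 0.085},
    {"sz": -0.6, "jaw": 0.085},
    {"sz": -0.8, "jaw": 0.085},
    {"sz": -0.8, "jaw": 0.085},
    {"sx": 0.4, "sz": -0.6, "jaw": 0.085},
    {"sx": 0.6, "jaw": 0.085},
    {"sx": 0.6, "jaw": 0.085},
    {"sx": 0.6, "jaw": 0.085},
    {"jaw": 0.085},
    {"jaw": 0.085},
  ],
)

```text
time_s: 17.25
position: [0.5566, -0.1099, 0.3605]
tool_rot: [[0.305, -0.952, -0.001], [-0.952, -0.305, 0.0], [-0.001, 0.0, -1.0]]
ft_force: [-1.0, -0.0, -0.0]
grip_width: 0.0847
gripper_force: 0.0
```

Run:
```python
from rig import env, viewer, job
from h import *
for n,o,old in (('scene','s6','s4'),('side','d6','d4')):
    im,K,E=snap(env,n,o)
    for nm,x in (('before',load(old)[0]),('after',im)):
        h=cv2.cvtColor(x,cv2.COLOR_RGB2HSV)
        m=((h[...,0]>=20)&(h[...,0]<32)&(h[...,1]>150)&(h[...,2]>130)).astype(np.uint8);m[:205]=0;m[235:]=0
        v,u=np.where(m[:,255:295]);print(n,nm,'ring px',u.mean()+255,v.mean(),len(u))
        k=((h[...,0]<12)|(h[...,0]>170))&(h[...,1]>90)&(h[...,2]<125)&(h[...,2]>40)
        kk,l,st,c=cv2.connectedComponentsWithStats(k.astype(np.uint8))
        print('  dark brown',[(st[i].tolist(),np.round(c[i],1).tolist()) for i in range(1,kk) if st[i,4]>15 and 255<c[i][0]<295 and 160<c[i][1]<250])
    print(' exp knob mid px',proj(K,E,[.521,-.001,.206]),'up',proj(K,E,[.521,-.001,.257]))
    # whole-picture change around canister base
    d=cv2.absdiff(im,load(old)[0]).max(2)[236:275,250:300];print(' canister body diff',np.median(d),(d>40).mean())
```

```text
scene before ring px 271.55555555555554 220.55555555555554 9
  dark brown [([266, 179, 12, 13, 86], [271.8, 186.1]), ([279, 195, 9, 11, 27], [282.0, 199.8]), ([257, 233, 9, 12, 40], [261.5, 238.2])]
scene after ring px nan nan 0
  dark brown [([267, 199, 20, 10, 81], [273.9, 203.6])]
 exp knob mid px [271.9645409  201.97432293] up [271.85216332 185.11104596]
 canister body diff 3.0 0.006153846153846154
side before ring px 273.8333333333333 217.83333333333334 6
  dark brown [([269, 177, 11, 12, 54], [274.1, 184.2])]
side after ring px 268.0 223.0 1
  dark brown [([270, 197, 11, 9, 48], [275.6, 201.7])]
 exp knob mid px [274.09634362 198.96189784] up [273.90058858 182.27168576]
 canister body diff 1.0 0.008205128205128205<stdin>:8: RuntimeWarning: Mean of empty slice.
  ret = ret.dtype.type(ret / rcount)
```

The knob came down 17.5 px (about 52 mm) and stayed there. One last check that the bar hasn't moved, then hand in.

Run:
```python
from h import *
for a,b in (('s4','s6'),('d4','d6')):
    for n in (a,b):
        h=cv2.cvtColor(load(n)[0],cv2.COLOR_RGB2HSV)
        m=((h[...,0]<16)&(h[...,1]>140)&(h[...,2]>70)).astype(np.uint8)
        m[:186]=0;m[252:]=0;m[:,:248]=0;m[:,295:]=0
        v,u=np.where(m);print(n,len(u),u.min(),u.max(),v.min(),v.max())
    A,B=[cv2.cvtColor(load(n)[0],cv2.COLOR_RGB2GRAY).astype(np.float32)[220:250,250:272] for n in (a,b)]
    print('end grip shift',cv2.phaseCorrelate(A,B))
```

```text
s4 775 254 289 189 249
s6 839 254 289 189 249
end grip shift ((0.17873250124107365, 0.33099120537833215), 0.9613829129272037)
d4 641 261 288 186 245
d6 671 261 288 187 245
end grip shift ((0.07325978559399182, -0.055460759457819364), 1.036501599020428)
```

The bar hasn't moved. Handing in.

```bash
python3 -c "
from rig import env, viewer, job
print(job.close_job())"
```

```text
the job is handed in; nothing more can be done
None
```

The job is handed in, though no verdict came back: the gauge stands flat and released on the canister's rim, its rod pushed down about 51 mm onto the press lid, which puts the lid about 47 mm below the rim.

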